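# Close the flower moulds from the stack of tops

## Robot

A 6-joint arm with a two-finger parallel gripper is mounted at the origin on the work surface. World frame = base frame: x ahead of the robot, y to its left, z up, the work surface at z = 0. Lengths are in m, angles in rad, forces in N, time in s.
With the tool pointing down it reaches from about 0.425 to 0.95 m from the base axis. Payload 14.7 kg.
Tool frame: the origin (TCP) lies midway between the tips of the shut fingers; the grasp point (between the pads) lies 19 mm behind it (r.hold_point_z is the distance from the TCP to the grasp point, in m); z points along the fingers, y is the line along which they close (so a half turn about z gives the same grasp; the last joint's range is limited). The gripper opens to 85 mm and grips with 20 to 120 N. Pads are 22 mm wide; open, the fingers measure 114 mm over their backs; the gripper's body (76 mm by 85 mm) begins 54 mm behind the grasp point. The pads swing forward as they close: fully open they stand 13 mm farther back than shut.
Start: joints at [-0.047, 0.48, 1.596, -0, 1.065, -0.047], TCP at [0.65, 0, 0.231] pointing down, gripper open.
Joint ranges: [-2.75, 2.75], [-0.82, 2.05], [0.23, 2.67], [-1.56, 4.7], [0.09, 2.69], [-2.92, 2.92]. Speed limits (rad/s): [1.89, 1.89, 2.39, 3.01, 3.01, 3.01].

## Interface

Orientations are given as a unit quaternion [w, x, y, z].
In Python, from bench import monitor, viewer, r gives the robot as it stands.
- The arm moves only by the tool jog_arm, never from a script. Its argument "targets" is a list of rows, each a list of 6 numbers: the shift along the tool's x, y, z in mm, then the turn, a rotation vector about the tool's x, y, z in degrees. A call has 1 to 12 rows; each row is the pose to reach, as a shift and turn from the pose commanded when the call began, along the tool's axes at that moment; what a row does not reach only later rows make up. A row lasts 1/10 s, in which the tool goes at most 50 mm and 8.59 degrees, less where a joint would pass 70% of its speed; a pose out of reach is approached as far as the arm can. A call with a gripper value outside its range is refused whole. "jaw" is the closure in counts, from 0 (fully open) to 255 (shut), set as the call begins (left out, the last holds). The fingers move at their own pace and stop on an object; "newtons" is the grip in N (left out, the last holds). Time passes only in rows, so rows that repeat a pose let the fingers close. It gives the time, the measured TCP pose, the force, the opening and the grip force at its end, in the units of the state.
- monitor.sense(): the state, without advancing time (a new reading comes with each control period).
- viewer.capture(name): name is "scene" or "side" or "wrist"; returns a dict with "image" (420x560x3 uint8, blue, green, red), "K" (3x3 intrinsics, pixels), "xyz" and "orientation" of the camera in the world; the wrist camera has in their place "tool_from_camera" (4x4, takes a point from camera to tool coordinates, whose origin is the TCP and whose axes are the flange's). Camera axes: x right, y down, z forward; pixel columns grow to the right and rows downward; lengths in m; the calibration is good to about 2 mm. A picture is of the moment at which its call begins: read the wrist's pose just before it. There is no depth.
- r.sign_off(): hands the job in; it is judged then, once.
The state is a dict: "time": time; "joint_pos": joint angles; "qd": joint speeds; "effort": joint torques, N m; "tool_pos": TCP position; "orientation": TCP orientation; "contact_force": force on the tool from outside, world axes, zero at the start; "wrist_torque": the same for the moment, N m; "gripper_width": opening from 0.0 (shut) to 1.0 (fully open); "grasp_force": force on a finger pad.
Only numpy, scipy, OpenCV 4.12 (cv2) and the standard library are available. Lean on these libraries where they do the work, as an engineer would, in place of code of your own. Each camera call takes 0.05 s, during which the arm holds its last target. There are 200 camera calls.

## Task

The top halves of four plaster flower moulds are stacked up; take the stack apart and close each mould by setting each top, same side up, on the open bottom half with the same outline and size, edges flush all round. Plaster chips, so set the tops down rather than drop them, and leave the bottoms and the two loose fired flowers where they lie.

Things in the scene. Friction and masses are not known exactly. Their poses are not given: they have to be found in the camera images.
- small_round_top: Top half of the small round plaster mould: plain white round disc 42 mm across, 26 mm thick, about 43 g, smooth flat back with a fine pencil line. Starts uppermost of the stack, all four tops roughly centred on each other. Origin: centre of the underside; z up.
- large_round_top: Top half of the large round plaster mould: plain white round disc 56 mm across, 26 mm thick, about 77 g, smooth flat back with a fine pencil line. Starts third from below, on the square top, all four tops roughly centred on each other. Origin: centre of the underside; z up.
- square_top: Top half of the square plaster mould: plain white square block 66 by 66 mm, 26 mm thick, sides along its x and y, about 135 g, smooth flat back with a fine pencil line. Starts second from below, on the oblong top, all four tops roughly centred on each other. Origin: centre of the underside; z up.
- oblong_top: Top half of the oblong plaster mould: plain white oblong block 136 (x) by 68 (y) mm, 26 mm thick, about 290 g, smooth flat back with a fine pencil line. Starts lowest of the stack, flat on the table, all four tops roughly centred on each other. Origin: centre of the underside; z up.
- small_round_bottom: Bottom half of the small round plaster mould, loose on the table, hollow side up with pressed clay flowers inside: white round disc 42 mm across, 26 mm thick, same outline as its top. The rim round the hollow is flat. Origin: centre of the underside; z up; the top's underside rests 26 mm above it.
- large_round_bottom: Bottom half of the large round plaster mould, loose on the table, hollow side up with pressed clay flowers inside: white round disc 56 mm across, 26 mm thick, same outline as its top. The rim round the hollow is flat. Origin: centre of the underside; z up; the top's underside rests 26 mm above it.
- square_bottom: Bottom half of the square plaster mould, loose on the table, hollow side up with pressed clay flowers inside: white square block 66 by 66 mm, 26 mm thick, sides along its x and y, same outline as its top. The rim round the hollow is flat. Origin: centre of the underside; z up; the top's underside rests 26 mm above it.
- oblong_bottom: Bottom half of the oblong plaster mould, loose on the table, hollow side up with pressed clay flowers inside: white oblong block 136 (x) by 68 (y) mm, 26 mm thick, same outline as its top. The rim round the hollow is flat. Origin: centre of the underside; z up; the top's underside rests 26 mm above it.
- fired_rose: A loose fragile fired ceramic flower head among the moulds, white, a double rosette of petals, about 42 mm across and 15 to 20 mm high. Not to be disturbed. Origin: centre of the underside.
- fired_daisy: A loose fragile fired ceramic flower head among the moulds, white, a single flat ring of petals, about 46 mm across and 15 to 20 mm high. Not to be disturbed. Origin: centre of the underside.
Things that resemble listed ones, but are neither listed nor needed, are in the scene too. What is shaped like the square_top but brown or turquoise is not meant.

How it is judged:
By the outcome, as a careful person would: the job done as asked, in the order asked, and still so for the second after the job is handed in, with the robot touching nothing.
It also fails if it takes over 128 s, if anything falls off the work surface, if the arm or the gripper's body presses on something with over 40 N, if the wrist force passes 120 N, or if a joint passes its speed limit or range.

## Working session

There is one attempt and no reset: what is moved stays moved. The work goes in short steps, Python scripts to look and compute and a tool call to move; the robot and the scene stay as the last step left them, time stands still between calls to the robot, and variables do not carry over. Pictures are saved under pics/ and viewed, at most 14 in all, crops included, and the job is handed in when it is done.

Besides the shell and the picture viewer there is one more tool, called after "Emit:" in YAML: its name, and indented under it one key for each argument. jog_arm: Moves the arm, as the interface text tells. Its arguments: {"type":"object","properties":{"targets":{"type":"array","items":{"type":"array","items":{"type":"number"}}},"jaw":{"type":"number"},"newtons":{"type":"number"}},"required":["targets"]}

```bash
ls; mkdir -p pics
python3 - <<'E'
from bench import monitor, viewer, r
import cv2,numpy as np
s=monitor.sense(); print(s)
for n in ("scene","side","wrist"):
    c=viewer.capture(n); cv2.imwrite(f"pics/{n}0.png",c["image"]); print(n,{k:np.round(v,4).tolist() for k,v in c.items() if k!="image"})
E
```

```text
pics
{'time': 0.0, 'joint_pos': array([-4.65863598e-02,  4.80866069e-01,  1.59687846e+00, -1.23375669e-06,
        1.06510229e+00, -4.66046305e-02]), 'qd': array([ 3.77142049e-04,  6.40570423e-04, -4.48181646e-04, -1.19180056e-03,
       -5.48559644e-05, -1.16017050e-04]), 'effort': array([ 2.41355090e-03, -9.50650907e+01, -4.30184269e+01, -5.27583288e-04,
        1.24796593e-02,  1.26860105e-04]), 'tool_pos': array([6.49579449e-01, 4.90549560e-05, 2.30648471e-01]), 'orientation': array([-4.63224208e-04,  7.07099971e-01,  7.07113313e-01, -4.22678981e-04]), 'contact_force': array([ 0.39727753, -0.38360367,  0.40327209]), 'wrist_torque': array([-0.05145312, -0.01446496, -0.0056266 ]), 'grasp_force': 0.0, 'gripper_width': 1.0010500454815108}
scene {'K': [[517.4674, 0.0, 288.8207], [0.0, 517.4674, 207.624], [0.0, 0.0, 1.0]], 'xyz': [1.3186, 0.7248, 0.8052], 'orientation': [-0.1874, 0.3418, 0.8197, -0.4197]}
side {'K': [[428.9341, 0.0, 278.1832], [0.0, 428.9341, 208.385], [0.0, 0.0, 1.0]], 'xyz': [0.0832, -0.5605, 0.6734], 'orientation': [-0.4033, 0.8502, -0.3033, 0.1497]}
wrist {'K': [[334.5264, 0.0, 281.3701], [0.0, 334.5264, 204.7839], [0.0, 0.0, 1.0]], 'tool_from_camera': [[-0.0006, -0.965, -0.2623, 0.0674], [1.0, -0.0004, -0.0007, 0.0007], [0.0006, -0.2623, 0.965, -0.1418], [0.0, 0.0, 0.0, 1.0]]}
```

View pics/scene0.png

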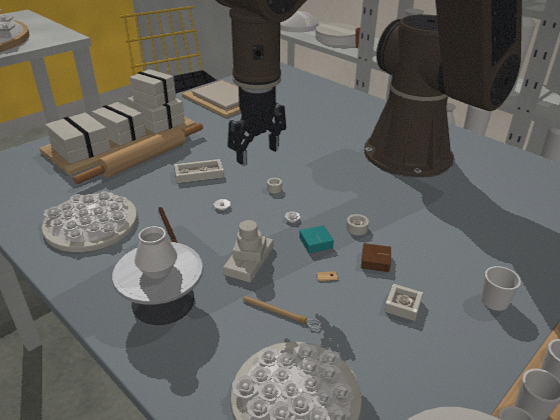

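View pics/side0.png

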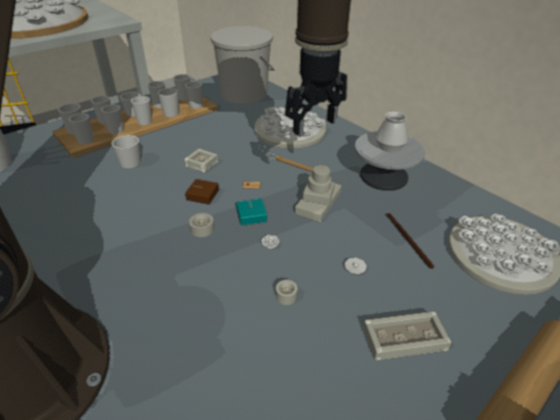

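View pics/wrist0.png

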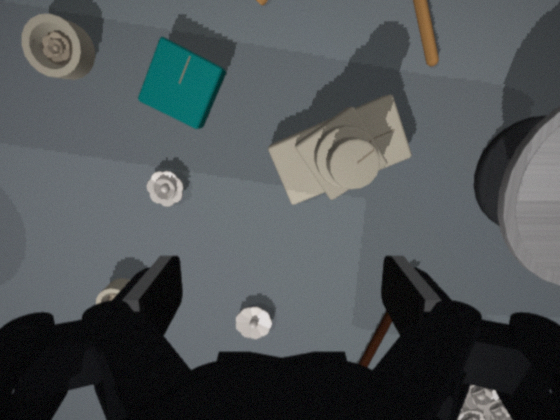

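The stack is at scene (250,240). The bottoms are oblong (200,171), small round (274,186), large round (357,225) and square (404,302). Flowers are at (222,206) and (292,217). Look-alikes: the turquoise block (317,238) and brown block (377,257) resemble the square top, and the white-grey cups at (500,288) and box stack at (150,110) are unrelated. The white stack and hollow open bottoms match the descriptions.

```bash
cat > h.py <<'E'
from bench import monitor, viewer, r
import cv2,numpy as np
from scipy.spatial.transform import Rotation as R
from scipy.optimize import minimize
def rot(q): return R.from_quat(np.roll(q,-1)).as_matrix()
def shoot(n,save=None):
    s=monitor.sense(); c=viewer.capture(n); K=c["K"]
    if n=="wrist":
        T=np.eye(4);T[:3,:3]=rot(s["orientation"]);T[:3,3]=s["tool_pos"];T=T@c["tool_from_camera"]
    else: T=np.eye(4);T[:3,:3]=rot(c["orientation"]);T[:3,3]=c["xyz"]
    if save: cv2.imwrite(f"pics/{save}.png",c["image"])
    return c["image"],K,T
def ray(K,T,px,z):
    d=T[:3,:3]@np.linalg.inv(K)@[*px,1]; return (T[:3,3]+d*(z-T[2,3])/d[2]).round(4)
def proj(K,T,P):
    q=(np.asarray(P)-T[:3,3])@T[:3,:3]@K.T; return q[:,:2]/q[:,2:]
def outline(shape,x,y,a,z,n=160):
    if np.isscalar(shape):
        t=np.linspace(0,2*np.pi,n,endpoint=False); p=shape/2*np.c_[np.cos(t),np.sin(t)]
    else:
        w,h=np.array(shape)/2; u=np.linspace(-.95,.95,n//4)
        p=np.r_[np.c_[u*w,0*u+h],np.c_[u*w,0*u-h],np.c_[0*u+w,u*h],np.c_[0*u-w,u*h]]
    c,s=np.cos(a),np.sin(a); p=p@np.array([[c,s],[-s,c]])+[x,y]
    return np.c_[p,np.full(len(p),z)]
def fit(img,K,T,shape,x,y,a,z,span=.012,aspan=.3):
    """edge fit: top outline at height z, inside-brighter/other contrast along normal"""
    g=cv2.GaussianBlur(img,(0,0),1.0).astype(np.float32)
    H=[]
    def score(p,d=.0012):
        o=0
        def smp(k):
            sh=shape+2*k if np.isscalar(shape) else (shape[0]+2*k,shape[1]+2*k)
            q=proj(K,T,outline(sh,p[0],p[1],p[2],z)).astype(np.float32)
            return cv2.remap(g,q[:,0:1],q[:,1:2],cv2.INTER_LINEAR,borderMode=cv2.BORDER_CONSTANT)[:,0]
        return -np.minimum(np.abs(smp(-d)-smp(d)).sum(1),60).mean()
    A=[a] if np.isscalar(shape) else a+np.linspace(-aspan,aspan,13)
    best=min(((score((x+i,y+j,k),.002),x+i,y+j,k) for i in np.arange(-span,span+.001,.002) for j in np.arange(-span,span+.001,.002) for k in A))
    m=minimize(score,best[1:],method="Nelder-Mead",options=dict(initial_simplex=np.array(best[1:])+np.array([[0,0,0],[.002,0,0],[0,.002,0],[0,0,.04]]),xatol=1e-5,fatol=1e-3))
    return m.x,m.fun
def draw(img,K,T,shape,p,z,col=(0,0,255)):
    for q in proj(K,T,outline(shape,*p,z)): cv2.circle(img,tuple(int(v) for v in (q*4).round()),2,col,-1,shift=2)
E
python3 - <<'E'
from h import *
i,K,T=shoot("scene")
for n,p,z in [("oblB",(200,171),.026),("smB",(274,184),.026),("lgB",(357,221),.026),("sqB",(404,298),.026),("f1",(222,206),.01),("f2",(292,217),.01),("teal",(317,236),.026),("brown",(377,256),.026),("stack",(249,228),.104),("stand",(158,235),.15)]: print(n,ray(K,T,p,z))
i,K,T=shoot("side")
print()
for n,p,z in [("oblB",(406,333),.026),("smB",(287,288),.026),("lgB",(202,221),.026),("sqB",(202,158),.026),("f1",(355,266),.01),("f2",(270,241),.01),("stack",(319,172),.104),("cone top",(395,118),.18)]: print(n,ray(K,T,p,z))
i,K,T=shoot("wrist")
print()
for n,p,z in [("stack",(353,163),.104),("obl c1",(271,149),.026),("c2",(392,96),.026),("c3",(410,157),.026),("c4",(293,204),.026),("lgB",(57,45),.026)]: print(n,ray(K,T,p,z))
E
```

```text
oblB [ 0.5695 -0.336   0.026 ]
smB [ 0.465  -0.1386  0.026 ]
lgB [0.4356 0.1304 0.026 ]
sqB [0.5797 0.3678 0.026 ]
f1 [ 0.6228 -0.1753  0.01  ]
f2 [ 0.525 -0.011  0.01 ]
teal [0.5536 0.1    0.026 ]
brown [0.5099 0.2469 0.026 ]
stack [0.7168 0.0379 0.104 ]
stand [ 0.9033 -0.0283  0.15  ]

oblB [ 0.5497 -0.361   0.026 ]
smB [ 0.4528 -0.1499  0.026 ]
lgB [0.4301 0.1256 0.026 ]
sqB [0.5728 0.3568 0.026 ]
f1 [ 0.6125 -0.1845  0.01  ]
f2 [ 0.5208 -0.0119  0.01  ]
stack [0.6962 0.022  0.104 ]
cone top [ 0.9268 -0.0016  0.18  ]

stack [0.7079 0.0292 0.104 ]
obl c1 [0.6395 0.0325 0.026 ]
c2 [0.7594 0.0843 0.026 ]
c3 [0.7831 0.0243 0.026 ]
c4 [ 0.6626 -0.026   0.026 ]
lgB [0.4367 0.1308 0.026 ]
```

Emit:
jog_arm:
  targets:
    - [15,30,0,0,0,0]
    - [29,59,0,0,0,0]
    - [29,59,0,0,0,0]
    - [29,59,0,0,0,0]
    - [29,59,0,0,0,0]
  jaw: 0
  newtons: 40

```text
time: 0.8
tool_pos: [0.7083, 0.0288, 0.231]
orientation: [-0.0, 0.707, 0.707, -0.0]
contact_force: [-0.0, -0.5, -0.2]
gripper_width: 1.002
grasp_force: 0.0
```

Run:
```python
from h import *
i,K,T=shoot("wrist"); s=monitor.sense(); print(s["tool_pos"],s["time"])
o=i.copy()
for sh,z,a in [(.042,.104,0),(.056,.078,0),((.066,.066),.052,.5),((.136,.068),.026,.41)]:
    p,f=fit(i,K,T,sh,.709,.029,a,z); print(sh,p.round(4),f,"shift",((p[:2]-s["tool_pos"][:2])*1000).round(1)); draw(o,K,T,sh,p,z)
cv2.imwrite("pics/st1.png",cv2.resize(o,None,fx=1.4,fy=1.4))
```

```text
[0.70825657 0.02866388 0.23122762] 0.85
0.042 [ 0.7086  0.0283 -0.0223] -47.88118362426758 shift [ 0.4 -0.4]
0.056 [0.7078 0.0292 0.0066] -34.02924346923828 shift [-0.4  0.5]
(0.066, 0.066) [0.7075 0.0293 0.6108] -38.187217712402344 shift [-0.8  0.6]
(0.136, 0.068) [0.71   0.0296 0.3993] -52.237022399902344 shift [1.7 1. ]
```

View pics/st1.png

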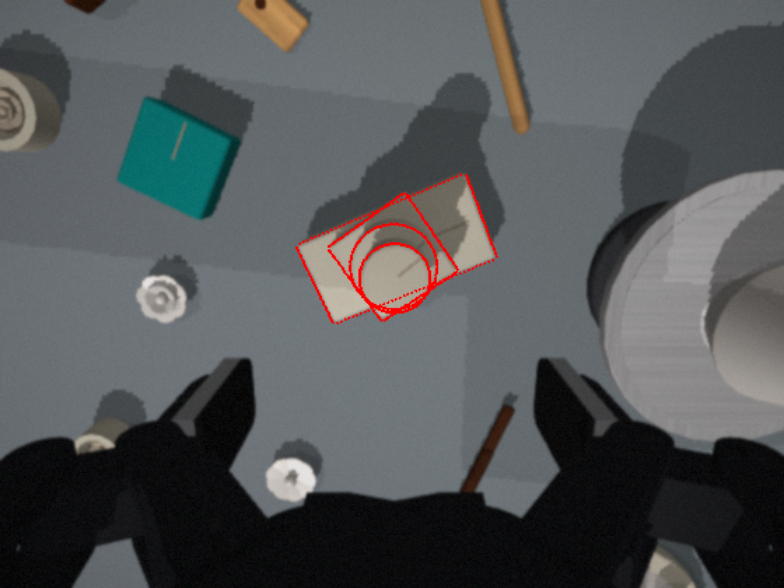

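Emit:
jog_arm:
  targets:
    - [0,0,45,0,0,0]
    - [0,0,90,0,0,0]
    - [0,0,130,0,0,0]
    - [0,0,145,0,0,0]
    - [0,0,150,0,0,0]
    - [0,0,150,0,0,0]
    - [0,0,150,0,0,0]

```text
time: 1.55
tool_pos: [0.7103, 0.0289, 0.0835]
orientation: [0.001, 0.707, 0.707, 0.001]
contact_force: [-0.8, 0.3, -0.8]
gripper_width: 1.003
grasp_force: 0.0
```

Emit:
jog_arm:
  targets:
    - [0,0,0,0,0,0]
    - [0,0,0,0,0,0]
    - [0,0,0,0,0,0]
    - [0,0,0,0,0,0]
    - [0,0,0,0,0,0]
    - [0,0,0,0,0,0]
    - [0,0,0,0,0,0]
    - [0,0,0,0,0,0]
  jaw: 255
  newtons: 30

```text
time: 2.35
tool_pos: [0.7094, 0.029, 0.0822]
orientation: [0.0, 0.707, 0.707, 0.0]
contact_force: [-1.4, -0.6, 7.2]
gripper_width: 0.48
grasp_force: 29.5
```

Emit:
jog_arm:
  targets:
    - [0,0,-2,0,0,0]
    - [0,0,-8,0,0,0]
    - [0,0,-40,0,0,0]
    - [0,0,-90,0,0,0]
    - [0,0,-120,0,0,0]
    - [-40,-40,-130,0,0,0]
    - [-70,-75,-130,0,0,0]
    - [-105,-110,-130,0,0,0]
    - [-140,-145,-130,0,0,0]
    - [-175,-180,-130,0,0,0]
    - [-205,-215,-130,0,0,0]
    - [-230,-250,-130,0,0,0]

```text
time: 3.55
tool_pos: [0.4574, -0.2023, 0.2118]
orientation: [0.0, 0.707, 0.707, 0.0]
contact_force: [0.1, -1.7, -0.2]
gripper_width: 0.48
grasp_force: 30.7
```

Emit:
jog_arm:
  targets:
    - [0,0,0,0,0,0]
    - [0,0,0,0,0,0]
    - [0,0,0,0,0,0]

```text
time: 3.85
tool_pos: [0.4598, -0.2009, 0.2117]
orientation: [0.0, 0.707, 0.707, 0.0]
contact_force: [0.6, 0.2, 0.6]
gripper_width: 0.482
grasp_force: 30.7
```

Run:
```python
from h import *
s=monitor.sense(); i,K,T=shoot("wrist"); print(s["tool_pos"],s["orientation"],s["time"])
o=i.copy()
p,f=fit(i,K,T,.042,.459,-.144,0,.026,span=.02); print(p.round(4),f,"shift",((p[:2]-s["tool_pos"][:2])*1000).round(1)); draw(o,K,T,.042,p,.026)
cv2.imwrite("pics/sm1.png",o)
```

```text
[ 0.45976317 -0.20087023  0.21167237] [4.21918938e-04 7.07081019e-01 7.07132380e-01 2.30175295e-04] 3.85
[ 0.453 -0.148  0.   ] -60.0 shift [-6.8 52.9]
```

View pics/sm1.png

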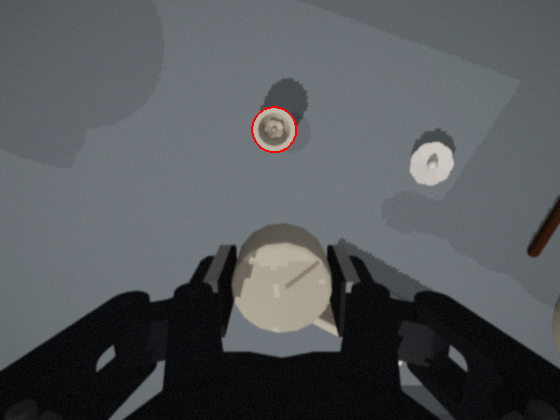

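The bottom is at (274,130), nicely outlined, and the held disc is at (283,278). The score cap saturated, so I'll remove it and refit, including the held disc.

```bash
sed -i 's/,60).mean/,250).mean/' h.py
python3 - <<'E'
from h import *
s=monitor.sense(); i,K,T=shoot("wrist"); t=s["tool_pos"]
p,f=fit(i,K,T,.042,.459,-.144,0,.026,span=.02); print(p.round(4),f)
h,g=fit(i,K,T,.042,t[0],t[1],0,t[2]+.0218,span=.006); print(h.round(4),g)
print("held-tcp",((h[:2]-t[:2])*1000).round(1),"disc->bottom",((p[:2]-h[:2])*1000).round(1),"tcp->bottom",((p[:2]-t[:2])*1000).round(1),t)
E
```

```text
[ 0.4531 -0.1478  0.049 ] -148.00714111328125
[ 0.4604 -0.2016  0.0197] -134.37503051757812
held-tcp [ 0.6 -1. ] disc->bottom [-7.4 53.8] tcp->bottom [-6.8 52.8] [ 0.45986037 -0.200602    0.21151297]
```

Emit:
jog_arm:
  targets:
    - [27,-4,30,0,0,0]
    - [54,-7,60,0,0,0]
    - [54,-7,105,0,0,0]
    - [54,-7,145,0,0,0]
    - [54,-7,165,0,0,0]
    - [54,-7,173,0,0,0]
    - [54,-7,173,0,0,0]
    - [54,-7,173,0,0,0]

```text
time: 4.75
tool_pos: [0.4528, -0.147, 0.039]
orientation: [0.0, 0.707, 0.707, 0.0]
contact_force: [0.4, -0.4, -0.4]
gripper_width: 0.476
grasp_force: 30.7
```

Run:
```python
from h import *
s=monitor.sense(); print(s["tool_pos"].round(4),s["orientation"].round(4),s["contact_force"].round(1))
i,K,T=shoot("wrist","sm2")
```

```text
[ 0.4528 -0.147   0.039 ] [4.000e-04 7.069e-01 7.073e-01 2.000e-04] [ 0.4 -0.4 -0.4]
```

View pics/sm2.png

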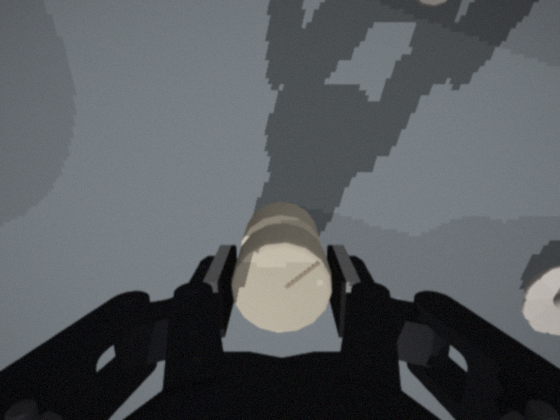

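The held disc sits right above the bottom at (283,240), aligned. Lowering it the last 9 mm.

Emit:
jog_arm:
  targets:
    - [0,0,3,0,0,0]
    - [0,0,5,0,0,0]
    - [0,0,7,0,0,0]
    - [0,0,8,0,0,0]
    - [0,0,8.5,0,0,0]
    - [0,0,8.5,0,0,0]

```text
time: 5.4
tool_pos: [0.452, -0.147, 0.0301]
orientation: [0.0, 0.707, 0.707, 0.0]
contact_force: [-1.4, 0.3, 10.8]
gripper_width: 0.483
grasp_force: 31.9
```

Emit:
jog_arm:
  targets:
    - [0,0,-0.5,0,0,0]
    - [0,0,-0.5,0,0,0]
    - [0,0,-0.5,0,0,0]
    - [0,0,-0.5,0,0,0]
    - [0,0,-0.5,0,0,0]
    - [0,0,-0.5,0,0,0]
    - [0,0,-10,0,0,0]
    - [0,0,-35,0,0,0]
    - [0,0,-75,0,0,0]
  jaw: 0

```text
time: 6.3
tool_pos: [0.4507, -0.1465, 0.1047]
orientation: [-0.002, 0.707, 0.707, -0.001]
contact_force: [1.5, -1.5, -0.0]
gripper_width: 0.999
grasp_force: 0.0
```

Emit:
jog_arm:
  targets:
    - [0,0,-50,0,0,0]
    - [25,36,-80,0,0,0]
    - [50,73,-100,0,0,0]
    - [75,110,-100,0,0,0]
    - [100,146,-100,0,0,0]
    - [125,183,-100,0,0,0]
    - [150,219,-100,0,0,0]
    - [176,256,-100,0,0,0]
    - [176,256,-100,0,0,0]
    - [176,256,-100,0,0,0]
    - [176,256,-100,0,0,0]

```text
time: 7.4
tool_pos: [0.707, 0.0286, 0.205]
orientation: [-0.0, 0.707, 0.707, -0.0]
contact_force: [0.5, 0.3, 0.1]
gripper_width: 1.001
grasp_force: 0.0
```

Run:
```python
from h import *
s=monitor.sense(); i,K,T=shoot("wrist"); t=s["tool_pos"]; print(t.round(4),s["qd"].round(3))
for sh,z,a in [(.056,.078,0),((.066,.066),.052,.6),((.136,.068),.026,.4)]:
    p,f=fit(i,K,T,sh,.708,.029,a,z); print(sh,p.round(4),round(f,1),((p[:2]-t[:2])*1000).round(1)); draw(i,K,T,sh,p,z)
side,K,T=shoot("side")
o=np.zeros((420,560+230,3),np.uint8); o[:,:560]=i; o[:230,560:]=cv2.resize(side[250:330,240:320],(230,230)); cv2.imwrite("pics/st2.png",o)
```

```text
[0.707  0.0286 0.205 ] [-0.01  -0.007  0.006 -0.001 -0.002  0.002]
0.056 [0.7067 0.0295 0.0021] -71.6 [-0.4  1. ]
(0.066, 0.066) [0.708  0.0292 0.6369] -85.2 [1.  0.7]
(0.136, 0.068) [0.7096 0.0299 0.3991] -87.3 [2.6 1.3]
```

View pics/st2.png

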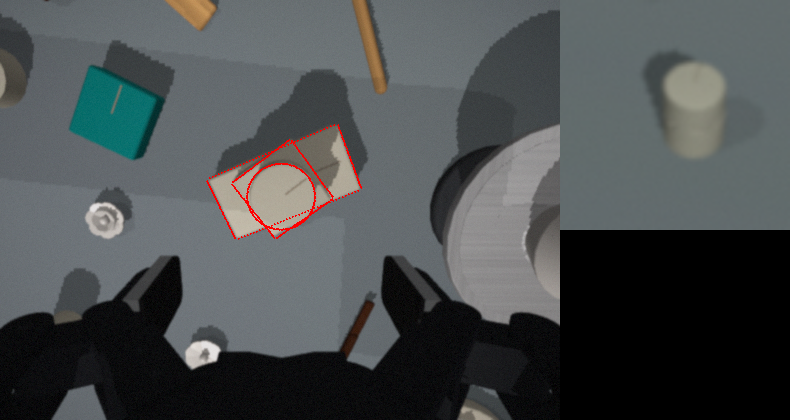

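The small mould is closed flush (right crop). The large disc is at (281,196), outlined well. Gripping it now.

Emit:
jog_arm:
  targets:
    - [1,0,45,0,0,0]
    - [1,0,90,0,0,0]
    - [1,0,130,0,0,0]
    - [1,0,144,0,0,0]
    - [1,0,149,0,0,0]
    - [1,0,149,0,0,0]
    - [1,0,149,0,0,0]

```text
time: 8.2
tool_pos: [0.7093, 0.0299, 0.058]
orientation: [0.001, 0.707, 0.707, 0.001]
contact_force: [-0.8, -0.3, -0.7]
gripper_width: 0.999
grasp_force: 0.0
```

Emit:
jog_arm:
  targets:
    - [0,0,0,0,0,0]
    - [0,0,0,0,0,0]
    - [0,0,0,0,0,0]
    - [0,0,0,0,0,0]
    - [0,0,0,0,0,0]
    - [0,0,0,0,0,0]
    - [0,0,0,0,0,0]
  jaw: 255
  newtons: 30

```text
time: 8.9
tool_pos: [0.7087, 0.03, 0.0573]
orientation: [0.001, 0.707, 0.707, 0.001]
contact_force: [-1.9, -0.2, 9.7]
gripper_width: 0.649
grasp_force: 29.9
```

Emit:
jog_arm:
  targets:
    - [0,0,-2,0,0,0]
    - [0,0,-8,0,0,0]
    - [0,0,-40,0,0,0]
    - [0,0,-85,0,0,0]
    - [0,0,-125,0,0,0]
    - [5,-35,-150,0,0,0]
    - [12,-75,-155,0,0,0]
    - [18,-115,-155,0,0,0]
    - [24,-155,-155,0,0,0]
    - [30,-195,-155,0,0,0]
    - [37,-235,-155,0,0,0]
    - [43,-270,-155,0,0,0]

```text
time: 10.1
tool_pos: [0.4359, 0.0732, 0.2111]
orientation: [0.0, 0.707, 0.707, 0.0]
contact_force: [0.7, 0.7, 0.1]
gripper_width: 0.642
grasp_force: 32.3
```

Emit:
jog_arm:
  targets:
    - [0,0,0,0,0,0]
    - [0,0,0,0,0,0]
    - [0,0,0,0,0,0]
    - [0,0,0,0,0,0]

```text
time: 10.5
tool_pos: [0.439, 0.0729, 0.2109]
orientation: [0.0, 0.707, 0.707, 0.0]
contact_force: [0.4, 0.3, -1.7]
gripper_width: 0.645
grasp_force: 32.4
```

Run:
```python
from h import *
s=monitor.sense(); i,K,T=shoot("wrist"); t=s["tool_pos"]; print(t.round(4))
p,f=fit(i,K,T,.056,.437,.131,0,.026,span=.016); print(p.round(4),f)
h,g=fit(i,K,T,.056,t[0],t[1],0,t[2]+.022,span=.006); print(h.round(4),g)
print("held-tcp",((h[:2]-t[:2])*1000).round(1),"disc->bottom",((p[:2]-h[:2])*1000).round(1),"tcp->bottom",((p[:2]-t[:2])*1000).round(1),t)
draw(i,K,T,.056,p,.026);draw(i,K,T,.056,h,t[2]+.022); cv2.imwrite("pics/lg1.png",i)
```

```text
[0.439  0.0729 0.2109]
[0.43   0.1301 0.0122] -128.52590942382812
[0.4389 0.0762 0.0006] -112.4183578491211
held-tcp [-0.1  3.3] disc->bottom [-8.9 53.9] tcp->bottom [-9.  57.2] [0.43899903 0.07292172 0.210939  ]
```

View pics/lg1.png

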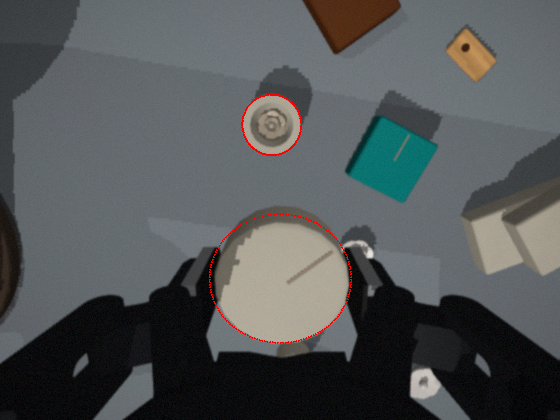

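The bottom is at (272,125). The held disc's outline is a bit large, so its height is off. I'll fit the height as well.

Run:
```python
from h import *
s=monitor.sense(); i,K,T=shoot("wrist"); t=s["tool_pos"]
for z in np.arange(.010,.026,.002):
    h,g=fit(i,K,T,.056,t[0],t[1],0,t[2]+z,span=.006); print(round(z,3),((h[:2]-t[:2])*1000).round(1),round(g,1))
```

```text
0.01 [ 1.3 -5.5] -127.4
0.012 [ 0.4 -4.1] -162.4
0.014 [ 0.3 -3. ] -181.4
0.016 [ 0.4 -1.8] -180.6
0.018 [ 0.5 -0.6] -163.4
0.02 [0.6 1.3] -134.5
0.022 [-0.1  3.4] -112.7
0.024 [ 0.6 -1.4] -105.6
```

Emit:
jog_arm:
  targets:
    - [30,-5,30,0,0,0]
    - [58,-9,60,0,0,0]
    - [58,-9,105,0,0,0]
    - [58,-9,145,0,0,0]
    - [58,-9,160,0,0,0]
    - [58,-9,167,0,0,0]
    - [58,-9,167,0,0,0]
    - [58,-9,167,0,0,0]
    - [58,-9,167,0,0,0]

```text
time: 11.5
tool_pos: [0.4299, 0.1312, 0.0448]
orientation: [0.001, 0.707, 0.707, 0.001]
contact_force: [-0.6, -0.5, -0.8]
gripper_width: 0.64
grasp_force: 32.4
```

Run:
```python
from h import *
s=monitor.sense(); i,K,T=shoot("wrist"); t=s["tool_pos"]; print(t.round(4),s["orientation"].round(4))
cv2.imwrite("pics/lg2.png",cv2.resize(i[150:370,180:380],None,fx=2.7,fy=2.7,interpolation=cv2.INTER_CUBIC))
```

```text
[0.4299 0.1312 0.0448] [5.000e-04 7.072e-01 7.070e-01 8.000e-04]
```

View pics/lg2.png

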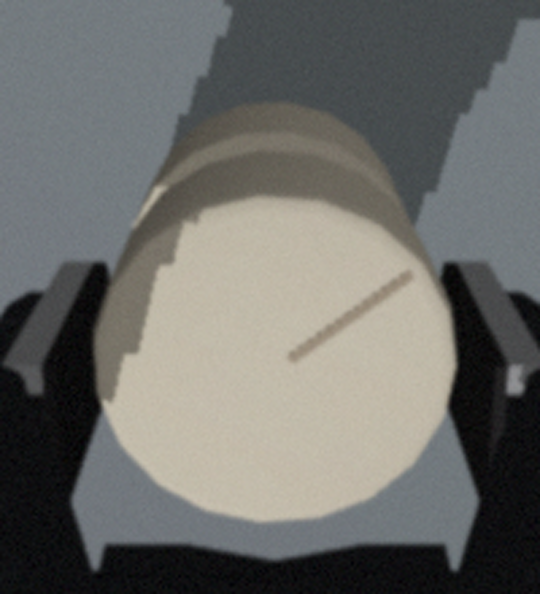

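The held disc is just above the bottom, with the lit rim strip visible at crop rows 132–150. Solving the held disc's y/z from the edge rows I read.

Run:
```python
from h import *
from scipy.optimize import least_squares
s=monitor.sense(); i,K,T=shoot("wrist"); t=s["tool_pos"]
def rows(y,z,tilt): # far top, near top, far underside
    c,n=np.cos(tilt),np.sin(tilt)
    return proj(K,T,[[t[0],t[1]+y+a*c-b*n,t[2]+z+a*n+b*c] for a,b in ((.028,0),(-.028,0),(.028,-.026))])[:,1]
print(least_squares(lambda v:rows(*v)-[222.2,342.6,205.6],[0,.02,0],x_scale=[.001,.001,.01]).x)
print(proj(K,T,[[.43,.1301+.028,.026]])[:,1],"obs 198.9")
```

```text
[-0.00258681  0.01438854 -0.00829571]
[198.47118912] obs 198.9
```

Emit:
jog_arm:
  targets:
    - [1,0,2,0,0,0]
    - [1,0,4,0,0,0]
    - [1,0,5.5,0,0,0]
    - [1,0,6,0,0,0]
    - [1,0,6,0,0,0]

```text
time: 12.1
tool_pos: [0.4289, 0.132, 0.0376]
orientation: [-0.0, 0.707, 0.707, -0.0]
contact_force: [0.9, -0.1, -1.1]
gripper_width: 0.643
grasp_force: 32.4
```

Emit:
jog_arm:
  targets:
    - [0,0,1,0,0,0]
    - [0,0,1.5,0,0,0]
    - [0,0,1.5,0,0,0]

```text
time: 12.4
tool_pos: [0.4289, 0.132, 0.0362]
orientation: [-0.0, 0.707, 0.707, -0.0]
contact_force: [-0.2, -0.1, -0.9]
gripper_width: 0.644
grasp_force: 32.4
```

Emit:
jog_arm:
  targets:
    - [0,1,1,0,0,0]
    - [0,1,2,0,0,0]
    - [0,1,2,0,0,0]
    - [0,1,2,0,0,0]

```text
time: 12.8
tool_pos: [0.4299, 0.132, 0.0342]
orientation: [-0.0, 0.707, 0.707, -0.0]
contact_force: [-0.2, -0.6, -0.6]
gripper_width: 0.646
grasp_force: 32.4
```

Emit:
jog_arm:
  targets:
    - [0,0,1,0,0,0]
    - [0,0,2,0,0,0]
    - [0,0,2,0,0,0]
    - [0,0,2,0,0,0]

```text
time: 13.2
tool_pos: [0.4299, 0.132, 0.0323]
orientation: [-0.0, 0.707, 0.707, -0.0]
contact_force: [0.4, -0.2, -1.3]
gripper_width: 0.642
grasp_force: 32.4
```

Emit:
jog_arm:
  targets:
    - [0,0,0.5,0,0,0]
    - [0,0,1,0,0,0]
    - [0,0,1,0,0,0]

```text
time: 13.5
tool_pos: [0.43, 0.132, 0.0313]
orientation: [0.0, 0.707, 0.707, 0.0]
contact_force: [0.0, 0.3, 0.0]
gripper_width: 0.64
grasp_force: 32.5
```

Emit:
jog_arm:
  targets:
    - [0,0,0.5,0,0,0]
    - [0,0,1,0,0,0]
    - [0,0,1,0,0,0]

```text
time: 13.8
tool_pos: [0.4301, 0.132, 0.0311]
orientation: [0.0, 0.707, 0.707, 0.0]
contact_force: [-5.1, -1.5, 26.8]
gripper_width: 0.646
grasp_force: 35.2
```

Run:
```python
from h import *
s=monitor.sense(); i,K,T=shoot("wrist"); t=s["tool_pos"]; print(t.round(4),s["orientation"].round(4))
a=cv2.resize(i[150:370,180:380],(540,594),interpolation=cv2.INTER_CUBIC)
cv2.imwrite("pics/lg3.png",a)
```

```text
[0.4301 0.132  0.0311] [2.000e-04 7.071e-01 7.071e-01 3.000e-04]
```

View pics/lg3.png

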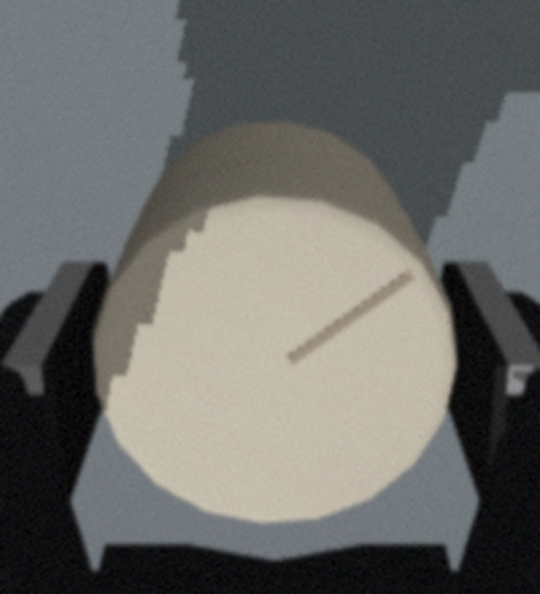

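Contact came at the nominal height, so the wrist camera's near-range depth is biased. Releasing, then checking from a near-vertical view.

Emit:
jog_arm:
  targets:
    - [0,0,-1,0,0,0]
    - [0,0,-1,0,0,0]
    - [0,0,-1,0,0,0]
    - [0,0,-1,0,0,0]
    - [0,0,-1,0,0,0]
    - [0,0,-1,0,0,0]
    - [0,0,-10,0,0,0]
    - [0,0,-40,0,0,0]
    - [-20,0,-85,0,0,0]
    - [-60,0,-110,0,0,0]
    - [-60,0,-110,0,0,0]
    - [-60,0,-110,0,0,0]
  jaw: 0

```text
time: 15.05
tool_pos: [0.4305, 0.0715, 0.1413]
orientation: [0.001, 0.708, 0.706, 0.001]
contact_force: [-0.5, -0.3, 0.2]
gripper_width: 1.002
grasp_force: 0.0
```

Run:
```python
from h import *
s=monitor.sense(); i,K,T=shoot("wrist","lg4"); t=s["tool_pos"]; print(t.round(4),s["qd"].round(3))
for z in (.047,.0495,.052,.0545,.057):
    p,f=fit(i,K,T,.056,.43,.130,0,z,span=.008); print(z,p.round(4),round(f,1))
si,K2,T2=shoot("side"); sc,K3,T3=shoot("scene")
W=np.hstack([cv2.resize(x,(260,260),interpolation=cv2.INTER_CUBIC) for x in (i[60:190,200:330],si[190:245,175:230],sc[190:245,330:385])])
cv2.imwrite("pics/lgchk.png",W)
```

```text
[0.4305 0.0715 0.1413] [ 0.031  0.037  0.01   0.004 -0.013  0.008]
0.047 [0.4305 0.1317 0.0149] -140.4
0.0495 [0.4304 0.1317 0.0174] -124.6
0.052 [0.4306 0.1315 0.0105] -104.3
0.0545 [0.4316 0.1308 0.0011] -88.1
0.057 [ 0.4319  0.1305 -0.0119] -80.0
```

View pics/lgchk.png

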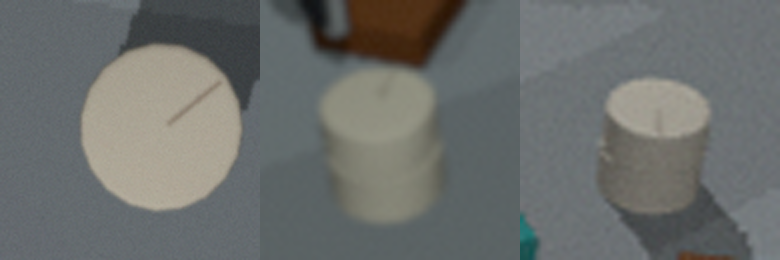

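The side and scene crops show the top protruding about 1.6 mm toward +y, which agrees with the near-vertical fits (top .1317, bottom .1301). I'll regrip and shift it by that amount.

Emit:
jog_arm:
  targets:
    - [30,0,30,0,0,0]
    - [60,0,50,0,0,0]
    - [60,0,85,0,0,0]
    - [60,0,105,0,0,0]
    - [60,0,110,0,0,0]
    - [60,0,110,0,0,0]
    - [60,0,110,0,0,0]

```text
time: 15.9
tool_pos: [0.4301, 0.1322, 0.0307]
orientation: [0.0, 0.707, 0.707, 0.0]
contact_force: [0.1, -0.5, -0.5]
gripper_width: 0.998
grasp_force: 0.0
```

Emit:
jog_arm:
  targets:
    - [0,0,0,0,0,0]
    - [0,0,0,0,0,0]
    - [0,0,0,0,0,0]
    - [0,0,0,0,0,0]
    - [0,0,0,0,0,0]
    - [0,0,0,0,0,0]
    - [0,0,-2,0,0,0]
    - [0,0,-4,0,0,0]
    - [0,0,-4,0,0,0]
    - [0,0,-4,0,0,0]
  jaw: 255

```text
time: 16.9
tool_pos: [0.43, 0.132, 0.0344]
orientation: [0.0, 0.707, 0.707, 0.0]
contact_force: [0.1, -0.4, -1.4]
gripper_width: 0.648
grasp_force: 31.8
```

Emit:
jog_arm:
  targets:
    - [-1.6,-0.5,0,0,0,0]
    - [-1.6,-0.5,0,0,0,0]
    - [-1.6,-0.5,0,0,0,0]
    - [-1.6,-0.5,2,0,0,0]
    - [-1.6,-0.5,3,0,0,0]
    - [-1.6,-0.5,4,0,0,0]
    - [-1.6,-0.5,4,0,0,0]

```text
time: 17.6
tool_pos: [0.4295, 0.1305, 0.0308]
orientation: [0.0, 0.707, 0.707, 0.0]
contact_force: [-3.3, -0.2, 20.6]
gripper_width: 0.64
grasp_force: 34.4
```

Emit:
jog_arm:
  targets:
    - [0,0,-1,0,0,0]
    - [0,0,-1,0,0,0]
    - [0,0,-1,0,0,0]
    - [0,0,-1,0,0,0]
    - [0,0,-1,0,0,0]
    - [0,0,-1,0,0,0]
    - [0,0,-10,0,0,0]
    - [0,0,-40,0,0,0]
    - [-20,0,-85,0,0,0]
    - [-60,0,-110,0,0,0]
    - [-60,0,-110,0,0,0]
    - [-60,0,-110,0,0,0]
  jaw: 0

```text
time: 18.8
tool_pos: [0.43, 0.0699, 0.1413]
orientation: [0.001, 0.708, 0.706, 0.001]
contact_force: [-0.5, 0.3, -0.4]
gripper_width: 0.999
grasp_force: 0.0
```

```bash
cat >> h.py <<'E'
def cylchk(img,K,T,d,x,y):
    "silhouette test: fit top outline (z=.052) and base outline lower arc in a fixed camera"
    return [fit(img,K,T,d,x,y,0,z,span=.01) for z in (.052,)]
E
python3 - <<'E'
from h import *
s=monitor.sense(); i,K,T=shoot("wrist"); t=s["tool_pos"]; print(t.round(4))
for z in (.040,.0425,.045,.0475,.052):
    p,f=fit(i,K,T,.056,.43,.130,0,z,span=.008); print(z,p.round(4),round(f,1))
si,K2,T2=shoot("side"); sc,K3,T3=shoot("scene")
W=np.hstack([cv2.resize(x,(390,390),interpolation=cv2.INTER_CUBIC) for x in (si[190:245,175:230],sc[190:245,330:385])])
cv2.imwrite("pics/lgchk2.png",W)
E
```

```text
[0.43   0.0699 0.1413]
0.04 [0.43   0.1299 0.016 ] -148.2
0.0425 [0.43   0.1299 0.0268] -152.1
0.045 [0.4299 0.1299 0.0325] -148.5
0.0475 [0.4299 0.1299 0.0314] -137.3
0.052 [0.4301 0.1297 0.0408] -103.7
```

View pics/lgchk2.png

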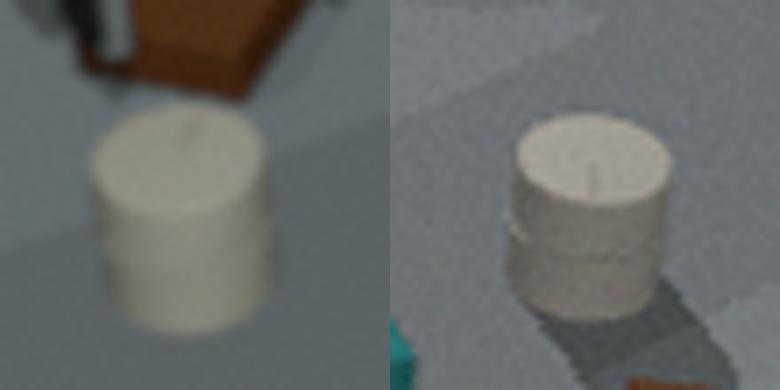

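The stack is far better aligned, with a faint lip still at the left of the scene view. Quantifying it with silhouette edges of the two halves in both fixed cameras, and checking the small mould too.

```bash
cat >> h.py <<'E'
def lateral(img,K,T,d,x,y):
    "lateral offset of upper half relative to lower half (mm), and world direction of camera right"
    g=cv2.GaussianBlur(img,(0,0),.7).astype(np.float32); c=T[:3,3]; out=[]
    v=np.array([x,y])-c[:2]; v/=np.linalg.norm(v); n=np.array([v[1],-v[0]])
    u=np.linspace(-.006,.006,97)
    for zs in (np.linspace(.031,.046,8),np.linspace(.006,.021,8)):
        e=[]
        for sg in (1,-1):
            prof=0
            for z in zs:
                P=np.c_[np.array([x,y])+np.outer(sg*d/2+u,n),np.full(97,z)]
                q=proj(K,T,P).astype(np.float32)
                prof=prof+cv2.remap(g,q[:,:1],q[:,1:],cv2.INTER_LINEAR)[:,0]
            w=np.linalg.norm(np.gradient(prof,axis=0),axis=1)**2; k=w.argmax(); w=w*(abs(u-u[k])<.0025); e.append((w@u)/w.sum()*1000)
        out.append(e)
    return np.round(out,2).tolist(),"dir",n.round(2)
E
python3 - <<'E'
from h import *
for n in ("side","scene"):
    i,K,T=shoot(n)
    for nm,d,x,y in (("lg",.056,.430,.130),("sm",.042,.453,-.1477)):
        # coarse register of the fixed camera at this place
        p,f=fit(i,K,T,d,x,y,0,.052,span=.014); print(n,nm,p.round(4),lateral(i,K,T,d,*p[:2]))
E
```

```text
side lg [0.4297 0.13   0.04  ] ([[-3.96, 3.3], [-4.52, 3.88]], 'dir', array([ 0.89, -0.45]))
side sm [ 0.4506 -0.1497  0.0117] ([[-2.61, 1.86], [-1.42, 3.99]], 'dir', array([ 0.75, -0.67]))
scene lg [0.4323 0.1293 0.0153] ([[-4.57, 4.32], [0.76, 1.68]], 'dir', array([-0.56,  0.83]))
scene sm [ 0.4547 -0.1492  0.0139] ([[1.01, 0.33], [0.77, -0.18]], 'dir', array([-0.71,  0.7 ]))
```

The numbers are unreliable at this contrast, but both edges lean equally in the crop, so it is flush. The fits also suggest the tops' edges are chamfered (~2 mm smaller apparent outline), which I'll use from here. Going back to the stack for the square, viewed near-vertically.

Emit:
jog_arm:
  targets:
    - [-10,30,-20,0,0,0]
    - [-25,65,-40,0,0,0]
    - [-40,100,-60,0,0,0]
    - [-55,140,-60,0,0,0]
    - [-70,180,-60,0,0,0]
    - [-85,220,-60,0,0,0]
    - [-95,250,-60,0,0,0]
    - [-105,278,-60,0,0,0]
    - [-105,278,-60,0,0,0]
    - [-105,278,-60,0,0,0]
    - [-105,278,-60,0,0,0]

```text
time: 20.15
tool_pos: [0.7065, -0.0337, 0.1994]
orientation: [-0.001, 0.707, 0.707, -0.001]
contact_force: [1.1, 0.4, -0.1]
gripper_width: 0.997
grasp_force: 0.0
```

Run:
```python
from h import *
s=monitor.sense(); i,K,T=shoot("wrist"); t=s["tool_pos"]; print(t.round(4),s["qd"].round(3))
for z,a,b in (((.052),.6,.066),(.026,.4,.068)):
  for d in (0,.001,.002,.003):
    sh=(b-d,b-d) if z>.03 else (b+.068-d,b-d)
    p,f=fit(i,K,T,sh,.708,.0295,a,z); print(d,p.round(4),np.degrees(p[2]).round(1),round(f,1),((p[:2]-t[:2])*1000).round(1))
  draw(i,K,T,sh,p,z)
cv2.imwrite("pics/st3.png",i)
```

```text
[ 0.7065 -0.0337  0.1994] [ 0.001 -0.014  0.002 -0.    -0.002  0.   ]
0 [0.7066 0.028  0.5773] 33.1 -76.6 [ 0.  61.7]
0.001 [0.7068 0.0285 0.5852] 33.5 -83.6 [ 0.3 62.3]
0.002 [0.707  0.0287 0.5967] 34.2 -85.6 [ 0.4 62.5]
0.003 [0.7077 0.0294 0.6158] 35.3 -83.9 [ 1.1 63.1]
0 [0.7095 0.0292 0.4043] 23.2 -93.3 [ 3. 63.]
0.001 [0.71   0.0292 0.4016] 23.0 -107.7 [ 3.5 63. ]
0.002 [0.71   0.0294 0.3999] 22.9 -115.6 [ 3.5 63.1]
0.003 [0.7101 0.0294 0.4   ] 22.9 -114.1 [ 3.6 63.2]
```

View pics/st3.png

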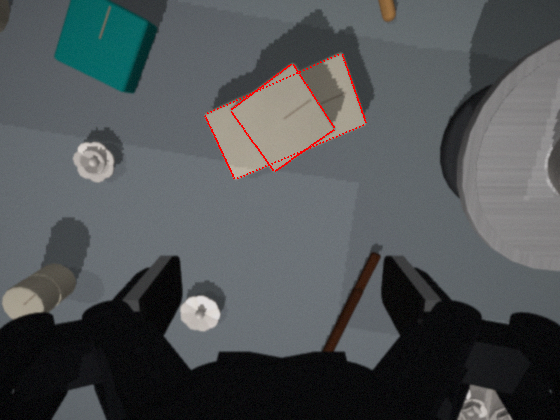

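Emit:
jog_arm:
  targets:
    - [15,0,10,0,0,-8]
    - [30,0,20,0,0,-16]
    - [45,0,30,0,0,-24]
    - [63,0.7,40,0,0,-32]
    - [63,0.7,70,0,0,-34.5]
    - [63,0.7,110,0,0,-34.5]
    - [63,0.7,150,0,0,-34.5]
    - [63,0.7,165,0,0,-34.5]
    - [63,0.7,169,0,0,-34.5]
    - [63,0.7,169,0,0,-34.5]
    - [63,0.7,169,0,0,-34.5]

```text
time: 21.3
tool_pos: [0.7095, 0.0285, 0.0334]
orientation: [0.001, 0.466, 0.885, 0.001]
contact_force: [-0.4, -0.5, -0.1]
gripper_width: 0.998
grasp_force: 0.0
```

Emit:
jog_arm:
  targets:
    - [0,0,0,0,0,0]
    - [0,0,0,0,0,0]
    - [0,0,0,0,0,0]
    - [0,0,0,0,0,0]
    - [0,0,0,0,0,0]
    - [0,0,0,0,0,0]
    - [0,0,-2,0,0,0]
    - [0,0,-8,0,0,0]
    - [0,0,-40,0,0,0]
    - [0,0,-85,0,0,0]
    - [0,0,-130,0,0,0]
    - [0,0,-175,0,0,0]
  jaw: 255
  newtons: 40

```text
time: 22.5
tool_pos: [0.7079, 0.0284, 0.2086]
orientation: [0.0, 0.466, 0.885, 0.0]
contact_force: [1.2, 0.1, -0.9]
gripper_width: 0.76
grasp_force: 45.1
```

Run:
```python
from h import *
s=monitor.sense(); print(s["tool_pos"].round(4),s["joint_pos"].round(2),R.from_matrix(rot(s["orientation"])).as_matrix().round(3).tolist())
```

```text
[0.7079 0.0284 0.2086] [-0.    0.58  1.47 -0.    1.09 -0.6 ] [[-0.566, 0.824, 0.0], [0.824, 0.566, -0.0], [-0.0, 0.0, -1.0]]
```

Emit:
jog_arm:
  targets:
    - [38,10,0,0,0,0]
    - [76,20,0,0,0,0]
    - [114,32,0,0,0,0]
    - [152,43,0,0,0,0]
    - [190,55,0,0,0,0]
    - [228,65,0,0,0,0]
    - [260,74,0,0,0,0]
    - [283,80,0,0,0,0]
    - [283,80,0,0,0,0]
    - [283,80,0,0,0,0]
    - [283,80,0,0,0,0]

```text
time: 23.6
tool_pos: [0.6141, 0.3062, 0.2066]
orientation: [0.0, 0.466, 0.885, -0.0]
contact_force: [0.2, -0.4, -1.5]
gripper_width: 0.754
grasp_force: 45.2
```

Run:
```python
from h import *
s=monitor.sense(); i,K,T=shoot("wrist"); t=s["tool_pos"]; print(t.round(4),s["qd"].round(3))
M=rot(s["orientation"])
for d in (0,.001,.002):
    p,f=fit(i,K,T,(.066-d,.066-d),.576,.362,.4,.026,span=.016,aspan=.78); print(d,p.round(4),np.degrees(p[2]).round(1),round(f,1),"tool shift",(M.T@np.r_[p[:2]-t[:2],0]*1000).round(1))
draw(i,K,T,(.066-d,.066-d),p,.026)
cv2.imwrite("pics/sq1.png",i)
```

```text
[0.6141 0.3062 0.2066] [-0.01   0.001 -0.001  0.001  0.001  0.003]
0 [0.5754 0.3679 0.3651] 20.9 -141.5 tool shift [72.7  3.  -0. ]
0.001 [0.5755 0.3681 0.3655] 20.9 -157.3 tool shift [72.8  3.2 -0. ]
0.002 [0.5755 0.3682 0.3663] 21.0 -156.9 tool shift [72.9  3.2 -0. ]
```

View pics/sq1.png

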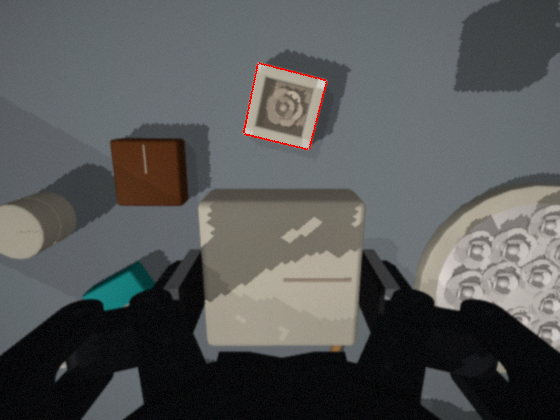

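The square bottom is at (286,106), outlined well, and the held square is at (280,268). My picture allowance is used up, so from here I work numerically.

Run:
```python
from h import *
s=monitor.sense(); i,K,T=shoot("wrist"); t=s["tool_pos"];M=rot(s["orientation"])
yaw=np.arctan2(M[1,1],M[0,1]); print(np.degrees(yaw))
for d in (.001,.002):
  for z in (.015,.017,.019,.021,.023):
    p,f=fit(i,K,T,(.066-d,.066-d),t[0],t[1],yaw,t[2]+z,span=.006,aspan=.06); print(d,z,np.degrees(p[2]).round(1),round(f,1),(M.T@np.r_[p[:2]-t[:2],0]*1000).round(1))
```

```text
34.45317646547219
0.001 0.015 34.3 -138.1 [ 0.8  0.6 -0. ]
0.001 0.017 34.4 -132.9 [ 1.9  0.9 -0. ]
0.001 0.019 34.4 -116.5 [ 3.3  1.1 -0. ]
0.001 0.021 34.8 -111.5 [ 2.   2.5 -0. ]
0.001 0.023 34.5 -122.2 [ 3.1 -1.9 -0. ]
0.002 0.015 34.4 -128.7 [ 0.6  0.5 -0. ]
0.002 0.017 34.4 -138.9 [ 1.8  0.5 -0. ]
0.002 0.019 34.4 -133.1 [ 2.9  1.  -0. ]
0.002 0.021 34.3 -114.1 [ 1.8  1.1 -0. ]
0.002 0.023 34.7 -113.3 [ 3.1  2.5 -0. ]
```

Emit:
jog_arm:
  targets:
    - [35,1,20,0,0,7]
    - [71.8,2.5,45,0,0,13.6]
    - [71.8,2.5,90,0,0,13.6]
    - [71.8,2.5,130,0,0,13.6]
    - [71.8,2.5,155,0,0,13.6]
    - [71.8,2.5,163,0,0,13.6]
    - [71.8,2.5,165,0,0,13.6]
    - [71.8,2.5,165,0,0,13.6]
    - [71.8,2.5,165,0,0,13.6]

```text
time: 24.6
tool_pos: [0.5763, 0.3679, 0.043]
orientation: [0.001, 0.567, 0.824, 0.001]
contact_force: [1.0, 0.3, -1.0]
gripper_width: 0.762
grasp_force: 45.1
```

Emit:
jog_arm:
  targets:
    - [0,0,1.5,0,0,0]
    - [0,0,3,0,0,0]
    - [0,0,4.5,0,0,0]
    - [0,0,6,0,0,0]
    - [0,0,6,0,0,0]
    - [0,0,6,0,0,0]

```text
time: 25.2
tool_pos: [0.5752, 0.3675, 0.0352]
orientation: [-0.0, 0.567, 0.824, -0.0]
contact_force: [-0.4, -0.2, -0.3]
gripper_width: 0.758
grasp_force: 45.1
```

Run:
```python
from h import *
s=monitor.sense();M=rot(s["orientation"]);t=s["tool_pos"]; print(t.round(4),np.degrees(np.arctan2(M[1,1],M[0,1])),s["contact_force"].round(1),(M.T@np.r_[np.array([.5755,.3668])-t[:2],0]*1000).round(1))
```

```text
[0.5752 0.3675 0.0352] 20.900742212263523 [-0.4 -0.2 -0.3] [-0.8  0.1  0. ]
```

Emit:
jog_arm:
  targets:
    - [-0.6,0,0.5,0,0,0]
    - [-0.6,0,1.5,0,0,0]
    - [-0.6,0,2,0,0,0]
    - [-0.6,0,2,0,0,0]

```text
time: 25.6
tool_pos: [0.5754, 0.367, 0.0333]
orientation: [-0.0, 0.567, 0.824, -0.0]
contact_force: [-0.2, -0.7, -1.9]
gripper_width: 0.761
grasp_force: 45.2
```

Emit:
jog_arm:
  targets:
    - [0,0,0.5,0,0,0]
    - [0,0,1,0,0,0]
    - [0,0,1.5,0,0,0]
    - [0,0,1.5,0,0,0]

```text
time: 26.0
tool_pos: [0.5755, 0.367, 0.0331]
orientation: [0.0, 0.567, 0.824, 0.0]
contact_force: [-6.9, -4.0, 19.2]
gripper_width: 0.76
grasp_force: 47.5
```

Emit:
jog_arm:
  targets:
    - [0,0,-1.3,0,0,0]
    - [0,0,-1.3,0,0,0]
    - [0,0,-1.3,0,0,0]
    - [0,0,-1.3,0,0,0]
    - [0,0,-1.3,0,0,0]
    - [0,0,-10,0,0,0]
    - [0,0,-40,0,0,0]
    - [-20,0,-85,0,0,0]
    - [-60,0,-125,0,0,0]
    - [-70,0,-160,0,0,0]
    - [-70,0,-160,0,0,0]
    - [-70,0,-160,0,0,0]
  jaw: 0

```text
time: 27.2
tool_pos: [0.6011, 0.3015, 0.1935]
orientation: [0.001, 0.567, 0.823, 0.001]
contact_force: [-0.9, -0.1, -0.2]
gripper_width: 1.001
grasp_force: 0.0
```

Run:
```python
from h import *
s=monitor.sense(); i,K,T=shoot("wrist","sq2"); t=s["tool_pos"]; print(t.round(4),s["qd"].round(3))
for d in (0,.001,.002):
  for z in (.047,.052):
    p,f=fit(i,K,T,(.066-d,.066-d),.5755,.368,.365,z,span=.008); print(d,z,p.round(4),np.degrees(p[2]).round(1),round(f,1))
```

```text
[0.6011 0.3015 0.1935] [ 0.016  0.036  0.028  0.002 -0.009  0.002]
0 0.047 [0.5752 0.3689 0.3644] 20.9 -133.7
0 0.052 [0.5752 0.3682 0.3635] 20.8 -108.4
0.001 0.047 [0.5753 0.3687 0.365 ] 20.9 -145.7
0.001 0.052 [0.5752 0.3687 0.3631] 20.8 -132.8
0.002 0.047 [0.5753 0.369  0.3637] 20.8 -140.8
0.002 0.052 [0.5754 0.3687 0.3657] 21.0 -147.0
```

The square sits within about 0.7 mm of flush. Next is the oblong: rotate to grip across its short side.

Emit:
jog_arm:
  targets:
    - [-27,-6,0,0,0,8]
    - [-54,-12,0,0,0,16]
    - [-81,-17,0,0,0,24]
    - [-108,-23,0,0,0,32]
    - [-135,-29,0,0,0,40]
    - [-162,-35,0,0,0,48]
    - [-190,-40,0,0,0,56]
    - [-217,-46,0,0,0,64]
    - [-244,-52,0,0,0,72]
    - [-271,-58,0,0,0,80]
    - [-296,-63,0,0,0,88]
    - [-296,-63,0,0,0,88]

```text
time: 28.45
tool_pos: [0.6468, 0.0005, 0.1903]
orientation: [0.0, 0.981, 0.195, -0.001]
contact_force: [0.3, 0.3, -0.7]
gripper_width: 0.998
grasp_force: 0.0
```

Emit:
jog_arm:
  targets:
    - [0,0,0,0,0,0]
    - [0,0,0,0,0,0]
    - [0,0,0,0,0,0]

```text
time: 28.75
tool_pos: [0.6468, 0.0037, 0.1914]
orientation: [-0.0, 0.98, 0.2, -0.0]
contact_force: [-1.1, -0.2, 0.5]
gripper_width: 0.999
grasp_force: 0.0
```

Run:
```python
from h import *
s=monitor.sense(); i,K,T=shoot("wrist"); t=s["tool_pos"];M=rot(s["orientation"]); print(t.round(4),s["qd"].round(3),np.degrees(np.arctan2(M[1,1],M[0,1])))
for d in (0,.001,.002):
    p,f=fit(i,K,T,(.136-d,.068-d),.710,.0294,.4,.026); print(d,p.round(4),np.degrees(p[2]).round(1),round(f,1),(M.T@np.r_[p[:2]-t[:2],0]*1000).round(1))
i,K,T=shoot("side")
p,f=fit(i,K,T,(.136,.068),.555,-.35,0,.026,span=.03,aspan=1.5); print("side oblB",p.round(4),np.degrees(p[2]),f)
for q in ((368,322),(440,314),(448,345),(375,357)): print(ray(K,T,q,.026))
```

```text
[0.6468 0.0037 0.1914] [-0.002 -0.005 -0.004 -0.001 -0.     0.006] -66.97306019083449
0 [0.7096 0.0288 0.4003] 22.9 -101.7 [67.5  1.5 -0. ]
0.001 [0.71   0.0291 0.4012] 23.0 -122.0 [68.   1.4 -0. ]
0.002 [0.7101 0.0291 0.3999] 22.9 -133.3 [68.1  1.4 -0. ]
side oblB [ 0.5544 -0.3594 -0.5387] -30.864520523587057 -56.62678909301758
[ 0.5151 -0.3028  0.026 ]
[ 0.6321 -0.3751  0.026 ]
[ 0.5864 -0.4221  0.026 ]
[ 0.4705 -0.3574  0.026 ]
```

Emit:
jog_arm:
  targets:
    - [34,0.5,30,0,0,0]
    - [68,1,60,0,0,0]
    - [68,1,105,0,0,0]
    - [68,1,150,0,0,0]
    - [68,1,175,0,0,0]
    - [68,1,184,0,0,0]
    - [68,1,186,0,0,0]
    - [68,1,186,0,0,0]
    - [68,1,186,0,0,0]

```text
time: 29.75
tool_pos: [0.7114, 0.0282, 0.0077]
orientation: [0.0, 0.98, 0.199, 0.001]
contact_force: [0.4, 0.7, 1.5]
gripper_width: 0.998
grasp_force: 0.0
```

Emit:
jog_arm:
  targets:
    - [0,0,0,0,0,0]
    - [0,0,0,0,0,0]
    - [0,0,0,0,0,0]
    - [0,0,0,0,0,0]
    - [0,0,0,0,0,0]
    - [0,0,0,0,0,0]
  jaw: 255
  newtons: 50

```text
time: 30.35
tool_pos: [0.711, 0.0281, 0.0076]
orientation: [0.0, 0.98, 0.199, 0.001]
contact_force: [-3.6, 0.1, 11.4]
gripper_width: 0.775
grasp_force: 54.5
```

Run:
```python
from h import *
s=monitor.sense();M=rot(s["orientation"]);t=s["tool_pos"]; print(t.round(4),np.degrees(np.arctan2(M[1,1],M[0,1])),(M.T@np.r_[np.array([.7101,.0291])-t[:2],0]*1000).round(1),s["joint_pos"].round(2))
```

```text
[0.711  0.0281 0.0076] -67.09911938682026 [-0.5 -1.3 -0. ] [-0.    0.81  1.59 -0.    0.74  1.17]
```

The held oblong would hide its bottom from the wrist camera, so I'll let go, survey the bottom first, then come back.

Emit:
jog_arm:
  targets:
    - [0,0,0,0,0,0]
    - [0,0,0,0,0,0]
    - [0,0,0,0,0,0]
    - [0,0,0,0,0,0]
    - [0,0,-20,0,0,0]
    - [0,0,-60,0,0,0]
    - [0,0,-105,0,0,0]
    - [0,0,-150,0,0,0]
    - [0,0,-185,0,0,0]
  jaw: 0

```text
time: 31.25
tool_pos: [0.7106, 0.0281, 0.1937]
orientation: [0.0, 0.98, 0.199, 0.001]
contact_force: [1.1, -0.6, -0.4]
gripper_width: 1.002
grasp_force: 0.0
```

Emit:
jog_arm:
  targets:
    - [-30,22,-10,0,0,6]
    - [-60,44,-10,0,0,12]
    - [-91,66,-10,0,0,18]
    - [-122,88,-10,0,0,24]
    - [-152,110,-10,0,0,30]
    - [-183,132,-10,0,0,36]
    - [-213,154,-10,0,0,42]
    - [-244,176,-10,0,0,46]
    - [-274,198,-10,0,0,50]
    - [-305,220,-10,0,0,53.8]
    - [-335,242,-10,0,0,53.8]
    - [-335,242,-10,0,0,53.8]

```text
time: 32.45
tool_pos: [0.4937, -0.3285, 0.2008]
orientation: [0.0, 0.963, -0.268, -0.0]
contact_force: [1.0, 1.2, -0.3]
gripper_width: 0.999
grasp_force: 0.0
```

Emit:
jog_arm:
  targets:
    - [0,0,0,0,0,0]
    - [0,0,0,0,0,0]
    - [0,0,0,0,0,0]
    - [0,0,0,0,0,0]

```text
time: 32.85
tool_pos: [0.4963, -0.3244, 0.2008]
orientation: [-0.0, 0.964, -0.266, 0.0]
contact_force: [0.0, -0.3, -0.2]
gripper_width: 1.001
grasp_force: 0.0
```

Run:
```python
from h import *
s=monitor.sense(); i,K,T=shoot("wrist","ob1"); t=s["tool_pos"];M=rot(s["orientation"]); print(t.round(4),s["qd"].round(3),np.degrees(np.arctan2(M[1,1],M[0,1])),s["joint_pos"].round(2))
for d in (0,.001,.002):
    p,f=fit(i,K,T,(.136-d,.068-d),.555,-.358,-.539,.026,span=.016); print(d,p.round(4),np.degrees(p[2]).round(1),round(f,1),(M.T@np.r_[p[:2]-t[:2],0]*1000).round(1))
print(proj(K,T,outline((.136,.068),*p,.026,16)).round().tolist())
```

```text
[ 0.4963 -0.3244  0.2008] [-0.003 -0.001 -0.001  0.    -0.    -0.003] -120.82402863816417 [-0.63  0.43  1.76  0.    0.95  1.48]
0 [ 0.5554 -0.3583 -0.5349] -30.6 -111.9 [68.2 -1.1  0. ]
0.001 [ 0.5561 -0.3586 -0.5337] -30.6 -128.7 [69.  -1.3  0. ]
0.002 [ 0.5562 -0.3586 -0.5374] -30.8 -134.6 [69.  -1.3  0. ]
[[246.0, 180.0], [245.0, 135.0], [243.0, 86.0], [242.0, 33.0], [317.0, 180.0], [318.0, 135.0], [319.0, 86.0], [321.0, 33.0], [319.0, 28.0], [294.0, 28.0], [269.0, 28.0], [243.0, 28.0], [315.0, 184.0], [292.0, 184.0], [270.0, 184.0], [248.0, 184.0]]
```

Emit:
jog_arm:
  targets:
    - [-4,-36,0,0,0,-6]
    - [-8,-72,0,0,0,-12]
    - [-12,-108,0,0,0,-18]
    - [-16,-144,0,0,0,-24]
    - [-20,-180,0,0,0,-30]
    - [-24,-216,0,0,0,-36]
    - [-28,-252,0,0,0,-42]
    - [-32,-288,0,0,0,-48]
    - [-36,-324,0,0,0,-53.8]
    - [-38,-358,0,0,0,-53.8]
    - [-38,-358,0,0,0,-53.8]
    - [-38,-358,0,0,0,-53.8]

```text
time: 34.1
tool_pos: [0.647, 0.0027, 0.2006]
orientation: [0.0, 0.98, 0.2, -0.0]
contact_force: [0.2, -0.6, -0.4]
gripper_width: 0.998
grasp_force: 0.0
```

Emit:
jog_arm:
  targets:
    - [0,0,0,0,0,0]
    - [0,0,0,0,0,0]
    - [0,0,0,0,0,0]

```text
time: 34.4
tool_pos: [0.6467, 0.0007, 0.2009]
orientation: [0.0, 0.98, 0.198, -0.0]
contact_force: [-0.6, 0.2, 0.3]
gripper_width: 1.0
grasp_force: 0.0
```

Run:
```python
from h import *
s=monitor.sense(); i,K,T=shoot("wrist"); t=s["tool_pos"];M=rot(s["orientation"]); print(t.round(4),np.degrees(np.arctan2(M[1,1],M[0,1])))
for d in (0,.001,.002):
    p,f=fit(i,K,T,(.136-d,.068-d),.710,.0294,.4,.026); print(d,p.round(4),np.degrees(p[2]).round(1),round(f,1),(M.T@np.r_[p[:2]-t[:2],0]*1000).round(1))
```

```text
[0.6467 0.0007 0.2009] -67.16055322289937
0 [0.7101 0.0281 0.3996] 22.9 -100.0 [69.  -0.6 -0. ]
0.001 [0.7105 0.0284 0.3992] 22.9 -119.7 [69.5 -0.7 -0. ]
0.002 [0.7104 0.0284 0.4006] 23.0 -131.0 [69.4 -0.8 -0. ]
```

Emit:
jog_arm:
  targets:
    - [34,-0.1,30,0,0,0]
    - [69,-0.3,60,0,0,0]
    - [69,-0.3,105,0,0,0]
    - [69,-0.3,150,0,0,0]
    - [69,-0.3,180,0,0,0]
    - [69,-0.3,192,0,0,0]
    - [69,-0.3,195,0,0,0]
    - [69,-0.3,195,0,0,0]
    - [69,-0.3,195,0,0,0]

```text
time: 35.35
tool_pos: [0.7118, 0.0286, 0.0079]
orientation: [0.0, 0.98, 0.198, 0.001]
contact_force: [0.1, -0.3, 0.2]
gripper_width: 1.003
grasp_force: 0.0
```

Emit:
jog_arm:
  targets:
    - [0,0,0,0,0,0]
    - [0,0,0,0,0,0]
    - [0,0,0,0,0,0]
    - [0,0,0,0,0,0]
    - [0,0,0,0,0,0]
    - [0,0,0,0,0,0]
  jaw: 255
  newtons: 50

```text
time: 35.95
tool_pos: [0.7114, 0.0286, 0.0077]
orientation: [0.0, 0.98, 0.199, 0.001]
contact_force: [-1.8, -0.3, 11.9]
gripper_width: 0.779
grasp_force: 54.3
```

Run:
```python
from h import *
s=monitor.sense();M=rot(s["orientation"]);t=s["tool_pos"]; print(t.round(4),np.degrees(np.arctan2(M[1,1],M[0,1])),(M.T@np.r_[np.array([.7104,.0284])-t[:2],0]*1000).round(1))
```

```text
[0.7114 0.0286 0.0077] -67.09827715746187 [-1.  -0.2 -0. ]
```

Emit:
jog_arm:
  targets:
    - [0,0,-2,0,0,0]
    - [0,0,-10,0,0,0]
    - [0,0,-45,0,0,0]
    - [0,0,-90,0,0,0]
    - [0,0,-130,0,0,0]
    - [0,0,-140,0,0,0]
    - [0,0,-140,0,0,0]

```text
time: 36.65
tool_pos: [0.7115, 0.0287, 0.1483]
orientation: [0.0, 0.98, 0.199, 0.002]
contact_force: [0.5, -1.5, -3.1]
gripper_width: 0.783
grasp_force: 58.2
```

Emit:
jog_arm:
  targets:
    - [-24,25,0,0,0,5]
    - [-51,52,0,0,0,10]
    - [-78,79,0,0,0,15]
    - [-105,106,0,0,0,20]
    - [-132,134,0,0,0,25]
    - [-159,161,0,0,0,30]
    - [-186,188,0,0,0,35]
    - [-213,216,0,0,0,40]
    - [-240,243,0,0,0,45]
    - [-267,270,0,0,0,50]
    - [-293.5,297,0,0,0,53.6]
    - [-293.5,297,0,0,0,53.6]

```text
time: 37.85
tool_pos: [0.553, -0.3627, 0.1438]
orientation: [0.0, 0.964, -0.267, -0.001]
contact_force: [1.2, -0.4, -2.9]
gripper_width: 0.779
grasp_force: 58.1
```

Emit:
jog_arm:
  targets:
    - [0,0,10,0,0,0]
    - [0,0,40,0,0,0]
    - [0,0,70,0,0,0]
    - [0,0,90,0,0,0]
    - [0,0,98,0,0,0]
    - [0,0,102,0,0,0]
    - [0,0,102,0,0,0]
    - [0,0,102,0,0,0]

```text
time: 38.65
tool_pos: [0.5562, -0.3592, 0.0446]
orientation: [0.0, 0.964, -0.265, 0.001]
contact_force: [-0.2, -0.7, -2.6]
gripper_width: 0.776
grasp_force: 58.0
```

Run:
```python
from h import *
s=monitor.sense();M=rot(s["orientation"]);t=s["tool_pos"]; print(t.round(4),np.degrees(np.arctan2(M[1,1],M[0,1])),(M.T@np.r_[np.array([.5568,-.3594])-t[:2],0]*1000).round(1),s["contact_force"])
```

```text
[ 0.5562 -0.3592  0.0446] -120.67820214020246 [ 0.6 -0.1  0. ] [-0.19639965 -0.72271296 -2.62525186]
```

Within 0.6 mm. Lowering to contact, expected at a TCP height of about 0.0337.

Emit:
jog_arm:
  targets:
    - [0.5,0,3,0,0,0]
    - [0.5,0,6,0,0,0]
    - [0.5,0,8,0,0,0]
    - [0.5,0,9,0,0,0]
    - [0.5,0,9,0,0,0]
    - [0.5,0,9,0,0,0]

```text
time: 39.25
tool_pos: [0.5561, -0.3594, 0.0348]
orientation: [0.0, 0.964, -0.265, -0.0]
contact_force: [-0.3, -0.8, -2.7]
gripper_width: 0.779
grasp_force: 58.0
```

Emit:
jog_arm:
  targets:
    - [0,0,0.5,0,0,0]
    - [0,0,1,0,0,0]
    - [0,0,1.5,0,0,0]
    - [0,0,1.5,0,0,0]

```text
time: 39.65
tool_pos: [0.5561, -0.3594, 0.0338]
orientation: [0.0, 0.964, -0.265, 0.0]
contact_force: [-2.0, 2.5, 5.3]
gripper_width: 0.779
grasp_force: 59.0
```

Emit:
jog_arm:
  targets:
    - [0,0,0.3,0,0,0]
    - [0,0,0.3,0,0,0]

```text
time: 39.85
tool_pos: [0.5562, -0.3594, 0.0338]
orientation: [0.0, 0.964, -0.265, 0.0]
contact_force: [-3.2, 2.0, 9.6]
gripper_width: 0.776
grasp_force: 59.6
```

Emit:
jog_arm:
  targets:
    - [0,0,0,0,0,0]
    - [0,0,0,0,0,0]
    - [0,0,0,0,0,0]
    - [0,0,0,0,0,0]
    - [0,0,0,0,0,0]
    - [0,0,-20,0,0,0]
    - [0,0,-60,0,0,0]
    - [-20,0,-105,0,0,0]
    - [-50,0,-150,0,0,0]
    - [-68,0,-180,0,0,0]
    - [-68,0,-180,0,0,0]
    - [-68,0,-180,0,0,0]
  jaw: 0

```text
time: 41.05
tool_pos: [0.4978, -0.3249, 0.214]
orientation: [0.0, 0.964, -0.265, 0.001]
contact_force: [0.3, -0.7, -0.6]
gripper_width: 1.004
grasp_force: 0.0
```

Emit:
jog_arm:
  targets:
    - [0,0,0,0,0,0]
    - [0,0,0,0,0,0]

```text
time: 41.25
tool_pos: [0.4974, -0.3245, 0.2116]
orientation: [-0.0, 0.964, -0.265, -0.001]
contact_force: [0.4, 0.2, -0.9]
gripper_width: 0.994
grasp_force: 0.0
```

Run:
```python
from h import *
s=monitor.sense(); i,K,T=shoot("wrist","ob2"); t=s["tool_pos"];M=rot(s["orientation"]); print(t.round(4),np.degrees(np.arctan2(M[1,1],M[0,1])))
for d in (.001,.002):
  for z in (.047,.052):
    p,f=fit(i,K,T,(.136-d,.068-d),.556,-.3586,-.536,z); print(d,z,p.round(4),np.degrees(p[2]).round(1),round(f,1),"off from bottom, tool mm",(M.T@np.r_[p[:2]-[.5561,-.3586],0]*1000).round(1))
```

```text
[ 0.4974 -0.3245  0.2116] -120.70359174693102
0.001 0.047 [ 0.5552 -0.358  -0.5349] -30.6 -130.1 off from bottom, tool mm [-1.1 -0.   0. ]
0.001 0.052 [ 0.5549 -0.3579 -0.5343] -30.6 -113.9 off from bottom, tool mm [-1.4  0.   0. ]
0.002 0.047 [ 0.5554 -0.3582 -0.5365] -30.7 -123.2 off from bottom, tool mm [-0.8 -0.   0. ]
0.002 0.052 [ 0.5552 -0.358  -0.5354] -30.7 -127.1 off from bottom, tool mm [-1.1 -0.   0. ]
```

About 1 mm short along the long axis. Regripping and nudging.

Emit:
jog_arm:
  targets:
    - [34,0,30,0,0,0]
    - [68,0,60,0,0,0]
    - [68,0,105,0,0,0]
    - [68,0,145,0,0,0]
    - [68,0,170,0,0,0]
    - [68,0,178,0,0,0]
    - [68,0,178,0,0,0]
    - [68,0,178,0,0,0]

```text
time: 42.1
tool_pos: [0.5567, -0.3598, 0.036]
orientation: [0.0, 0.964, -0.265, 0.001]
contact_force: [1.0, -0.7, 0.9]
gripper_width: 0.999
grasp_force: 0.0
```

Emit:
jog_arm:
  targets:
    - [0,0,0,0,0,0]
    - [0,0,0,0,0,0]
    - [0,0,0,0,0,0]
    - [0,0,0,0,0,0]
    - [0,0,0,0,0,0]
    - [0,0,-2,0,0,0]
    - [0,0,-4,0,0,0]
    - [0,0,-4,0,0,0]
    - [0,0,-4,0,0,0]
  jaw: 255

```text
time: 43.0
tool_pos: [0.5561, -0.3594, 0.0391]
orientation: [0.0, 0.964, -0.265, 0.0]
contact_force: [-0.4, 0.2, -2.4]
gripper_width: 0.775
grasp_force: 56.7
```

Emit:
jog_arm:
  targets:
    - [1.1,0,0,0,0,0]
    - [1.1,0,0,0,0,0]
    - [1.1,0,1,0,0,0]
    - [1.1,0,2,0,0,0]
    - [1.1,0,3,0,0,0]
    - [1.1,0,3.5,0,0,0]
    - [1.1,0,4,0,0,0]
    - [1.1,0,4,0,0,0]

```text
time: 43.8
tool_pos: [0.5571, -0.36, 0.037]
orientation: [0.0, 0.964, -0.265, 0.0]
contact_force: [-8.9, 5.3, 30.1]
gripper_width: 0.777
grasp_force: 60.4
```

Emit:
jog_arm:
  targets:
    - [0,0,-0.7,0,0,0]
    - [0,0,-0.7,0,0,0]

```text
time: 44.0
tool_pos: [0.557, -0.3599, 0.037]
orientation: [0.0, 0.964, -0.265, 0.0]
contact_force: [-6.1, 5.0, 20.4]
gripper_width: 0.778
grasp_force: 59.3
```

Emit:
jog_arm:
  targets:
    - [0,0,0,0,0,0]
    - [0,0,0,0,0,0]
    - [0,0,0,0,0,0]
    - [0,0,0,0,0,0]
    - [0,0,0,0,0,0]
    - [0,0,-20,0,0,0]
    - [0,0,-60,0,0,0]
    - [-20,0,-105,0,0,0]
    - [-50,0,-150,0,0,0]
    - [-69,0,-177,0,0,0]
    - [-69,0,-177,0,0,0]
    - [-69,0,-177,0,0,0]
  jaw: 0

```text
time: 45.2
tool_pos: [0.4979, -0.3249, 0.2136]
orientation: [0.0, 0.964, -0.265, 0.001]
contact_force: [0.6, 0.1, -0.7]
gripper_width: 0.999
grasp_force: 0.0
```

Emit:
jog_arm:
  targets:
    - [0,0,0,0,0,0]
    - [0,0,0,0,0,0]

```text
time: 45.4
tool_pos: [0.4976, -0.3246, 0.2114]
orientation: [-0.0, 0.964, -0.265, -0.001]
contact_force: [0.3, -0.4, 0.8]
gripper_width: 1.002
grasp_force: 0.0
```

Run:
```python
from h import *
s=monitor.sense(); i,K,T=shoot("wrist","ob3"); t=s["tool_pos"];M=rot(s["orientation"]); print(t.round(4),np.degrees(np.arctan2(M[1,1],M[0,1])))
for d in (.001,.002):
  for z in (.047,.052):
    p,f=fit(i,K,T,(.136-d,.068-d),.556,-.3586,-.536,z); print(d,z,p.round(4),np.degrees(p[2]).round(1),round(f,1),"off from bottom, tool mm",(M.T@np.r_[p[:2]-[.5561,-.3586],0]*1000).round(1))
```

```text
[ 0.4976 -0.3246  0.2114] -120.70107785287547
0.001 0.047 [ 0.5552 -0.358  -0.5364] -30.7 -128.7 off from bottom, tool mm [-1.  -0.1  0. ]
0.001 0.052 [ 0.555  -0.3579 -0.5354] -30.7 -115.1 off from bottom, tool mm [-1.3 -0.1  0. ]
0.002 0.047 [ 0.5555 -0.3583 -0.5359] -30.7 -120.0 off from bottom, tool mm [-0.7  0.   0. ]
0.002 0.052 [ 0.5553 -0.3581 -0.5352] -30.7 -126.9 off from bottom, tool mm [-1. -0.  0.]
```

The block stayed within about 1 mm (0.2° in yaw), which is flush enough. Last, I'll check the small mould near-vertically while retreating.

Emit:
jog_arm:
  targets:
    - [-8,-6,0,0,0,-8]
    - [-16,-12,0,0,0,-16]
    - [-24,-18,0,0,0,-24]
    - [-32,-24,0,0,0,-32]
    - [-40,-30,0,0,0,-40]
    - [-48,-38,0,0,0,-48]
    - [-56,-44,0,0,0,-56]
    - [-64,-50,0,0,0,-64]
    - [-72,-56,0,0,0,-72]
    - [-80,-63,0,0,0,-80]
    - [-88,-70,0,0,0,-88]
    - [-97,-76,0,0,0,-96]

```text
time: 46.65
tool_pos: [0.453, -0.2095, 0.2119]
orientation: [-0.001, 0.84, 0.542, -0.0]
contact_force: [-0.4, -0.1, -0.6]
gripper_width: 1.0
grasp_force: 0.0
```

Emit:
jog_arm:
  targets:
    - [0,0,0,0,0,-8]
    - [0,0,0,0,0,-16]
    - [0,0,0,0,0,-24]
    - [0,0,0,0,0,-24.7]
    - [0,0,0,0,0,-24.7]
    - [0,0,0,0,0,-24.7]

```text
time: 47.25
tool_pos: [0.4531, -0.2098, 0.2124]
orientation: [-0.0, 0.708, 0.706, -0.0]
contact_force: [1.0, -0.0, 0.2]
gripper_width: 0.997
grasp_force: 0.0
```

Run:
```python
from h import *
s=monitor.sense(); i,K,T=shoot("wrist","sm3"); t=s["tool_pos"]; print(t.round(4),s["qd"].round(3))
for d in (.041,.040):
  for z in (.047,.052):
    p,f=fit(i,K,T,d,.4531,-.1478,0,z,span=.008); print(d,z,p.round(4),round(f,1))
# base shift of bottoms / flowers between first and present fixed views
for n in ("side","scene"):
    now,K,T=shoot(n); old=cv2.imread(f"pics/{n}0.png")
    for nm,P,h in (("obl",(.5561,-.3586),0),("sm",(.4531,-.1478),0),("lg",(.43,.130),0),("sq",(.5755,.3681),0),("rose",(.523,-.011),.01),("daisy",(.617,-.18),.01)):
        c=proj(K,T,[[*P,h]])[0]; x,y=c.round().astype(int); w=14
        a=old[y-w:y+w+10,x-w-8:x+w+8].astype(np.float32).mean(2) if nm in("rose","daisy") else None
        if a is None: continue
        b=now[y-w-4:y+w+14,x-w-12:x+w+12].astype(np.float32).mean(2)
        r_=cv2.matchTemplate(b,a,cv2.TM_CCOEFF_NORMED); m=np.unravel_index(r_.argmax(),r_.shape); print(n,nm,"px shift",m[1]-4,m[0]-4,round(float(r_.max()),3))
```

```text
[ 0.4531 -0.2098  0.2124] [ 0.001 -0.003 -0.     0.001 -0.001 -0.013]
0.041 0.047 [ 0.4524 -0.1481  0.0083] -132.3
0.041 0.052 [ 0.4524 -0.1481  0.0359] -124.1
0.04 0.047 [ 0.4524 -0.148   0.0389] -133.9
0.04 0.052 [ 0.4525 -0.148   0.0124] -136.3
side rose px shift 0 0 0.668
side daisy px shift 0 0 0.992
scene rose px shift 0 0 0.881
scene daisy px shift 0 0 0.946
```

```bash
python3 -c "
from bench import r
print(r.sign_off())"
```

```text
the job is handed in; nothing more can be done
None
```

All four tops are on their matching bottoms, each measuring within about 1 mm of flush, the flowers did not move, and the job was handed in at about 47 s; the oblong is the furthest out, about 1 mm along its long side, and regripping it did not improve that.

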